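# Draw the parts tray out with the pull hook

## Task

Take the pull hook from its stand, drop its beak into the ring of the parts tray stowed under the low bridge, and draw the tray out along its rails until it comes up against the sprung stop, holding it snug there for a moment with a steady pull of about 12 newtons. Never load the hook and tray above 20 newtons, do not touch the tray with the gripper, and leave the spool in it upright and the film can and tin where they are. Then unhook, leaving the tray drawn out, and hang the hook back in its stand.

Things in the scene. Friction and masses are not known exactly. Their poses are not given: they have to be found in the camera images.
- hook: Pull hook, upright in its stand at the start, 113 mm long, 0.11 kg. Origin: on the shank's axis, level with the beak's point (lowest part); z up, x the way the beak reaches out. Steel collar 30 mm across, z = 46 to 51 mm; below it a 7 mm round bar cranks forward (cross part z = 24 to 31 mm) into a downward beak whose shank-side face leans so that it holds a ring pulled towards -x.
- beak_point (a point): Point of the hook's beak (hook frame x = 20, y = 0, z = 0 mm); the beak is 7 mm thick.
- handle_mid (a point): Middle of the hook's dark wooden handle (hook frame x = 0, y = 0, z = 81 mm), the place to grip. Handle 18 x 18 mm square, sides along the hook's x and y, from z = 51 to 111 mm.
- stand: Fixed dark steel hook stand, base 80 x 60 x 6 mm. Two upright plates, 54 mm long, run along its x with a slot 14 mm wide between them, open at top and ends; top edges 60 mm above the bench. The hook goes straight down into the slot, its x along the stand's x; the collar rests on the top edges. Origin: on the bench under the slot; z up.
- seat (a point): Point in the stand's slot level with the plates' top edges (z = 60 mm), where the middle of the collar's underside (hook frame z = 46 mm) rests.
- bay: Fixed bay for the tray: 4 mm plywood floor, two aluminium rails along x (16 mm high, 114 mm apart inside), and over its far part a low plywood bridge 150 mm deep, 158 mm wide, top 62 mm above the bench. Origin: at bench level under the middle of the bridge's front edge; x points inwards under the bridge, so the tray is drawn out towards -x; z up.
- tray: Loose open aluminium parts tray, 140 (x) x 110 (y) x 36 mm high, about 0.3 kg, sliding between the rails with 2 mm play each side; dragging it takes 1 to 4 N. At first its front stands 0 to 15 mm in front of the bridge's edge. Origin: middle of the lower edge of its front face; x points back into the tray, z up.
- ring (a point): Centre of the level steel pull ring in front of the tray (tray frame x = -22, y = 0, z = 26 mm; 30 mm above the bench). Wire 6 mm thick, hole 20 mm wide, 32 mm outside.
- spool: Small white spool, 28 mm diameter, 26 mm high, standing in the tray.
- film_can: Bystander: white film can, 32 mm diameter, 49 mm high, standing behind the stand.
- tin: Bystander: squat round tin, 48 mm diameter, 51 mm high, standing to the left of the bay's rails.
- bay_mouth (a point): Middle of the front end of the bay floor (bay x = -175 mm, z = 4 mm). A dark steel stop is clamped across the rails: posts 32 mm high at y = +-46 mm, a 3 mm strip on the floor between. Its setting is NOT measured: its two rubber pads meet the tray's front at some bay x from -60 to -95 mm. The pads are sprung, 2.5 N per mm together, and bottom after 8 mm (20 N).
There are look-alikes about, which are no part of the job. What is shaped like the hook but blue is not meant.

How it is judged:
By the outcome, as a careful person would: the job done as asked, in the order asked, and still so for the second after the job is handed in, with the robot touching nothing.
It also fails if it takes over 72 s, if anything falls off the work surface, if the arm or the gripper's body presses on something with over 40 N, if the wrist force passes 120 N, or if a joint passes its speed limit or range.

## Robot

A 7-joint arm with a two-finger parallel gripper is mounted at the origin on a cart in front of the work surface, level with it; the furniture and walls round the work are solid. World frame = base frame: x ahead of the robot, y to its left, z up, the work surface at z = 0. Lengths are in m, angles in rad, forces in N, time in s.
With the tool pointing down it reaches from about 0.425 to 0.95 m from the base axis. Payload 4.7 kg.
Tool frame: the origin (TCP) lies at the very end of the fingers, on their centre line; the grasp point (between the pads) lies arm.grip_depth behind it (arm.grip_depth is the distance from the TCP to the grasp point, in m); z points along the fingers, y is the line along which they close (so a half turn about z gives the same grasp; the last joint's range is limited). The gripper opens to 85 mm and grips with 20 to 120 N. Pads are 22 mm wide; open, the fingers measure 114 mm over their backs; the gripper's body (76 mm by 85 mm) begins 54 mm behind the grasp point. The pads swing forward as they close: fully open they stand 13 mm farther back than shut.
Start: joints at [1.297, 0.469, -0.049, 1.532, 0.024, 1.141, -0.082], TCP at [0.164, -0.655, 0.231] pointing down, gripper open.
Joint ranges: [-2.59, 2.59], [-0.33, 1.99], [-1.39, 1.29], [0.1, 2.45], [-1.04, 4.18], [0.21, 1.99], [-2.66, 2.66]. Speed limits (rad/s): [2.57, 2.57, 3.14, 3.14, 3.14, 3.14, 3.14].

## Interface

Orientations are given as a unit quaternion [w, x, y, z].
In Python, from cell import observe, optics, finish_job, arm gives the robot as it stands.
- The arm moves only by the shell command python3 -m crank 'ROWS'. ROWS is JSON, a list of rows, each an object with "claw": the opening in per cent of the stroke, from 0 (shut) to 100 (fully open); "offset": the shift along the tool's x, y, z in mm, a list of three; "spin": the turn about the tool's z in degrees. In form: [{"claw": claw, "offset": [tx, ty, tz], "spin": spin}, ...]. A call has exactly 5 rows; each row is the pose to reach, as a shift and turn from the pose commanded when the call began, along the tool's axes at that moment; what a row does not reach only later rows make up. A row lasts 1/8 s, in which the tool goes at most 62.5 mm and 10.7 degrees, less where a joint would pass 70% of its speed; a pose out of reach is approached as far as the arm can. A call with a gripper value outside its range is refused whole. The fingers move at their own pace and stop on an object; the grip force is fixed at half the most. Time passes only in rows, so rows that repeat a pose let the fingers close, or fill a call up. It gives the time, the measured TCP pose, the force, the opening and the grip force at its end, in the units of the state.
- observe(): the state, without advancing time (a new reading comes with each control period).
- optics.read_camera(name): name is "side" or "top" or "wrist"; returns (picture, depth): 480x640x3 uint8, blue, green, red; 480x640 float32, m along the optical axis (not along the pixel's ray), 0 where there is no reading.
- optics.camera_model(name): a dict with "fovy" (degrees; the focal length in pixels is half the picture's height over the tangent of half this angle, whatever the lens; pixels are square), "cx", "cy" (the principal point, pixels), "eye" and "orientation" of the camera in the world; the wrist camera has in their place "tool_from_camera" (4x4, takes a point from camera to tool coordinates, whose origin is the TCP and whose axes are the flange's). Camera axes: x right, y up, looking along -z (the intrinsics and any distortion apply to the point x, -y, -z); pixel columns grow to the right and rows downward; lengths in m; the calibration is good to about 2 mm. The wrist camera is an equidistant fisheye: a pixel r from the principal point sees the ray r / f radians off the axis. A picture is of the moment at which its call begins: read the wrist's pose just before it. camera_model takes no time and is no camera call.
- finish_job(): hands the job in; it is judged then, once.
The state is a dict: "time_s": time; "joint_pos": joint angles; "qd": joint speeds; "effort": joint torques, N m; "tcp_pos": TCP position; "ee_rot": TCP orientation; "wrist_force": force on the tool from outside, world axes, zero at the start; "ft_torque": the same for the moment, N m; "gripper_width": opening from 0.0 (shut) to 1.0 (fully open); "grasp_force": force on a finger pad.
Only numpy, scipy, OpenCV 4.12 (cv2) and the standard library are available. Lean on these libraries where they do the work, as an engineer would, in place of code of your own. Each camera call takes 0.05 s, during which the arm holds its last target. There are 200 camera calls.

## Working session

There is one attempt and no reset: what is moved stays moved. The work goes in short steps, Python scripts to look and compute and a shell command to move; the robot and the scene stay as the last step left them, time stands still between calls to the robot, and variables do not carry over. Pictures are saved under pics/ and viewed, at most 10 in all, crops included, and the job is handed in when it is done.

```bash
ls; mkdir -p pics; python3 - <<'E'
from cell import observe, optics, arm
import cv2
s=observe()
print(s, arm.grip_depth)
for n in("top","side","wrist"):
    m=optics.camera_model(n);print(n,m)
    p,d=optics.read_camera(n);cv2.imwrite(f"pics/{n}0.png",p)
    import numpy as np; np.save(f"pics/{n}0.npy",d)
E
```

```text
pics
{'time_s': 0.0, 'joint_pos': array([ 1.29712239,  0.46943466, -0.04861477,  1.53370535,  0.02411816,
        1.14096306, -0.08231602]), 'qd': array([ 0.0009782 , -0.00207999, -0.00059132,  0.00059495, -0.00215116,
        0.00114407, -0.00014577]), 'effort': array([-2.92917202e-04, -5.10311580e+01, -4.67948802e-02, -2.37715244e+01,
        1.06092743e-02,  7.51133513e-03, -8.76560648e-06]), 'tcp_pos': array([ 0.1634545 , -0.65431254,  0.2302612 ]), 'ee_rot': array([-9.49302142e-04,  9.92517088e-01,  1.22102023e-01, -1.55720760e-04]), 'wrist_force': array([ 1.02664936, -0.00997822, -0.2469875 ]), 'ft_torque': array([-0.03301955, -0.01394105, -0.0805746 ]), 'grasp_force': 0.0, 'gripper_width': 0.9983579525929173} 0.0187
top {'fovy': 47.391124461942916, 'cx': 316.85441021666617, 'cy': 233.05019509124463, 'eye': array([0.42397201, 0.1414478 , 1.20058064]), 'orientation': array([ 0.70973193,  0.04787008, -0.04963202, -0.70108894])}
side {'fovy': 49.002181091052975, 'cx': 322.1889282192916, 'cy': 238.9717360612041, 'eye': array([ 0.28986558, -0.70469484,  0.41472057]), 'orientation': array([ 0.80930063,  0.56452796, -0.09125209, -0.13421521])}
wrist {'fovy': 65.70646984690485, 'cx': 320.1464047252909, 'cy': 242.15446902394564, 'tool_from_camera': array([[-8.00657307e-04,  9.65964016e-01,  2.58675240e-01,
         6.57119663e-02],
       [ 9.99999053e-01,  4.83844799e-04,  1.28841046e-03,
        -6.49928242e-04],
       [ 1.11939947e-03,  2.58676026e-01, -9.65963488e-01,
        -1.42376857e-01],
       [ 0.00000000e+00,  0.00000000e+00,  0.00000000e+00,
         1.00000000e+00]])}
```

View pics/top0.png

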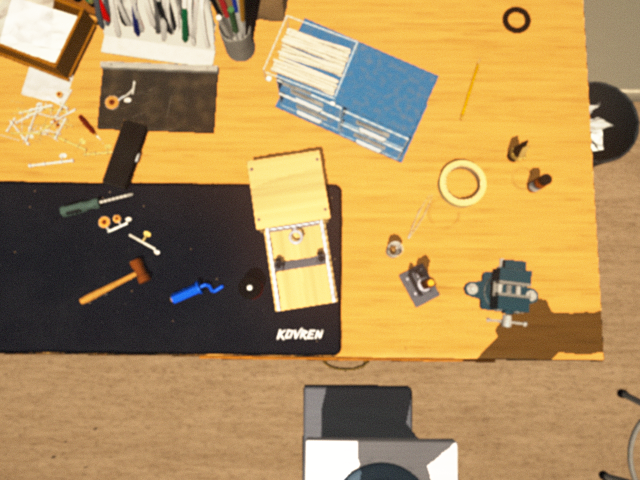

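View pics/side0.png

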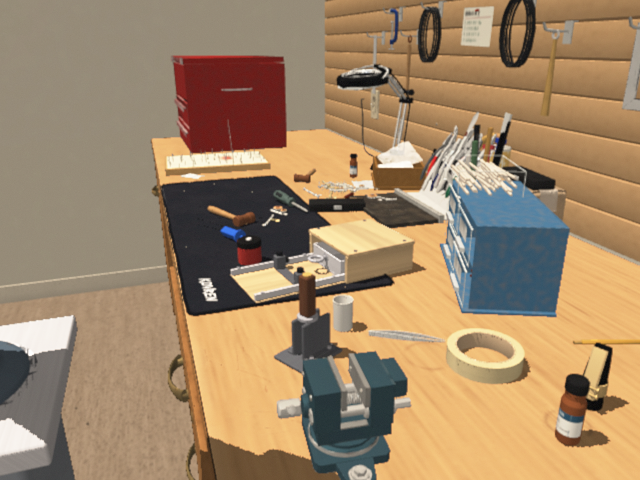

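The top view shows the bay (bridge corners near (248,163), (325,150), (330,219), (254,230)), the ring at about (296,234) and the stand at about (420,285). It also shows the film can at (394,248), the tin at (250,285) and the vise at (505,288). The robot is at the bottom, with +x up. I'll zoom in and get world coordinates.

```bash
cat > h.py <<'E'
import numpy as np, cv2
from scipy.spatial.transform import Rotation as R
from cell import observe, optics, arm
def rot(q): return R.from_quat(np.r_[q[1:],q[0]])
def model(name, s=None):
    m=optics.camera_model(name); m['f']=240/np.tan(np.radians(m['fovy'])/2)
    if name=='wrist':
        T=np.eye(4);T[:3,:3]=rot(s['ee_rot']).as_matrix();T[:3,3]=s['tcp_pos'];T=T@m['tool_from_camera']
        m['C'],m['Rm'],m['fish']=T[:3,3],T[:3,:3],1
    else: m['C'],m['Rm'],m['fish']=m['eye'],rot(m['orientation']).as_matrix(),0
    return m
def ray(m,u,v):
    a=np.array([(u-m['cx'])/m['f'],(v-m['cy'])/m['f']])
    if m['fish']:
        t=np.hypot(*a); a=a/max(t,1e-9)*np.tan(t)
    return m['Rm']@np.array([a[0],-a[1],-1.])   # unit depth along axis
def onz(m,u,v,z):
    r=ray(m,u,v); return m['C']+r*(z-m['C'][2])/r[2]
def pt(m,d,u,v):
    return m['C']+ray(m,u,v)*d[int(round(v)),int(round(u))]
def proj(m,p):
    c=m['Rm'].T@(np.asarray(p)-m['C']); a=np.array([c[0],-c[1]])/-c[2]
    if m['fish']:
        n=max(np.hypot(*a),1e-9); a=a/n*np.arctan(n)
    return m['cx']+m['f']*a[0], m['cy']+m['f']*a[1]
def to_tool(s,p): return rot(s['ee_rot']).inv().apply(np.asarray(p)-s['tcp_pos'])*1000
E
python3 - <<'E'
from h import *
m=model('top');d=np.load('pics/top0.npy');p=cv2.imread('pics/top0.png')
for n,l,z in (("bridge",[(248,163),(325,150),(330,219),(254,230)],.062),("floor",[(275,311),(336,302)],.004),("ring",[(296,234)],.03),("stop",[(280,265),(322,256)],.032),("can",[(394,247)],.049),("tin",[(250,286)],.051),("standbase",[(400,274),(424,265),(438,297),(415,305)],.006),("knob",[(422,270)],.125)):
    for u,v in l: print(n,u,v,onz(m,u,v,z).round(4),"depth",pt(m,d,u,v).round(3))
a=cv2.resize(p[215:315,235:345],None,fx=5,fy=5,interpolation=3); b=cv2.resize(p[235:315,385:445],None,fx=6.25,fy=6.25,interpolation=3)
b=b[:500,:240+10]; 
cv2.imwrite('pics/c1.png',np.hstack([a,b]));print(a.shape,b.shape)
E
```

```text
bridge 248 163 [0.7316 0.2887 0.062 ] depth [0.731 0.288 0.064]
bridge 325 150 [0.7624 0.1242 0.062 ] depth [ 0.782  0.123 -0.003]
bridge 330 219 [0.6124 0.1122 0.062 ] depth [0.622 0.111 0.004]
bridge 254 230 [0.5869 0.2718 0.062 ] depth [ 0.596  0.279 -0.001]
floor 275 311 [0.4186 0.2281 0.004 ] depth [0.419 0.228 0.004]
floor 336 302 [0.4395 0.0961 0.004 ] depth [0.44  0.096 0.003]
ring 296 234 [0.5839 0.1845 0.03  ] depth [0.587 0.185 0.004]
stop 280 265 [0.5163 0.2175 0.032 ] depth [0.515 0.217 0.043]
stop 322 256 [0.5367 0.1279 0.032 ] depth [0.537 0.128 0.033]
can 394 247 [ 0.5561 -0.0243  0.049 ] depth [ 0.56  -0.03   0.011]
tin 250 286 [0.47   0.2781 0.051 ] depth [0.47  0.278 0.056]
standbase 400 274 [ 0.5019 -0.0432  0.006 ] depth [ 0.502 -0.044  0.003]
standbase 424 265 [ 0.5222 -0.0959  0.006 ] depth [ 0.522 -0.097  0.003]
standbase 438 297 [ 0.453  -0.1253  0.006 ] depth [ 0.453 -0.128 -0.005]
standbase 415 305 [ 0.4351 -0.0751  0.006 ] depth [ 0.435 -0.074  0.009]
knob 422 270 [ 0.5025 -0.0682  0.125 ] depth [ 0.507 -0.081  0.058]
(500, 550, 3) (500, 250, 3)
```

View pics/c1.png

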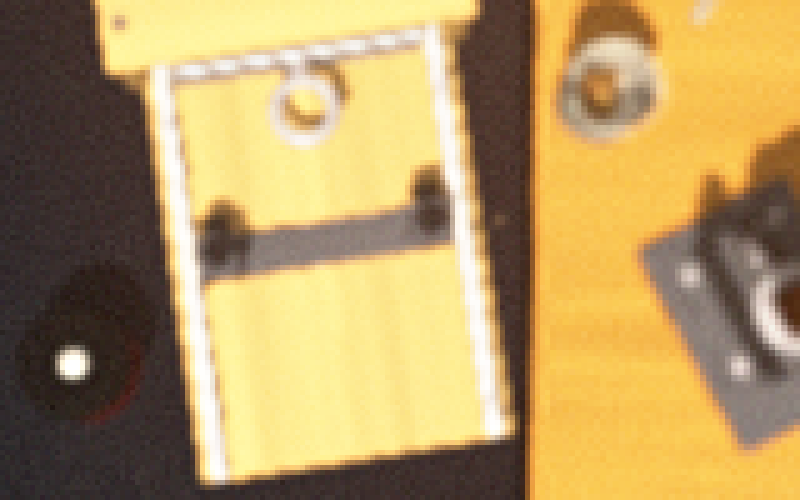

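The ring is at about px (296,236), the posts at (280,265) and (322,256), and the stand is to the right at about (420,285). I'll move over the stand for a close look.

```bash
python3 -m crank '[{"claw":100,"offset":[40,-43,0],"spin":0},{"claw":100,"offset":[80,-86,0],"spin":0},{"claw":100,"offset":[120,-129,0],"spin":0},{"claw":100,"offset":[160,-172,0],"spin":0},{"claw":100,"offset":[200,-215,0],"spin":0}]'
python3 -m crank '[{"claw":100,"offset":[40,-43,0],"spin":0},{"claw":100,"offset":[80,-86,0],"spin":0},{"claw":100,"offset":[120,-129,0],"spin":0},{"claw":100,"offset":[160,-172,0],"spin":0},{"claw":100,"offset":[200,-215,0],"spin":0}]'
python3 -m crank '[{"claw":100,"offset":[22,-23,0],"spin":-5},{"claw":100,"offset":[43,-46,0],"spin":-10},{"claw":100,"offset":[43,-46,0],"spin":-10},{"claw":100,"offset":[43,-46,0],"spin":-10},{"claw":100,"offset":[43,-46,0],"spin":-10}]'
python3 - <<'E'
from h import *
s=observe();p,d=optics.read_camera('wrist');cv2.imwrite('pics/w1.png',p);np.save('pics/w1.npy',d)
import pickle;pickle.dump(s,open('pics/w1.pkl','wb'));print(s['time_s'],s['tcp_pos'],s['ee_rot'])
E
```

```text
time_s: 0.78
tcp_pos: [0.3062, -0.3959, 0.2313]
ee_rot: [0.0, 0.993, 0.122, 0.0]
wrist_force: [0.7, -0.7, 1.2]
gripper_width: 1.003
grasp_force: 0.0
time_s: 1.4
tcp_pos: [0.448, -0.1391, 0.2314]
ee_rot: [0.0, 0.993, 0.122, 0.0]
wrist_force: [1.1, -1.2, -0.3]
gripper_width: 1.0
grasp_force: 0.0
time_s: 2.02
tcp_pos: [0.4775, -0.0869, 0.2312]
ee_rot: [0.0, 0.978, 0.207, -0.0]
wrist_force: [0.0, -0.2, 0.3]
gripper_width: 1.001
grasp_force: 0.0
2.025 [ 0.47751319 -0.08694685  0.23118069] [ 2.08812667e-04  9.78361340e-01  2.06903267e-01 -2.87348623e-04]
```

View pics/w1.png

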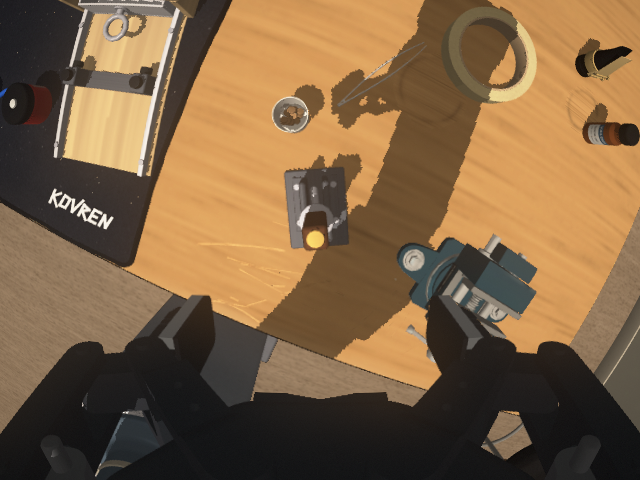

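The wrist view shows the hook in its stand. The handle end is at (316,239), the cranked bar points up the image towards (314,190), which is tool +x, and the base corners are near (286,171), (345,167), (349,243) and (291,248). The ring is at (117,26).

```bash
cat > m1.py <<'E'
from h import *; import pickle
s=pickle.load(open('pics/w1.pkl','rb'));m=model('wrist',s);d=np.load('pics/w1.npy');p=cv2.imread('pics/w1.png')
b=p[215:255,295:340].astype(int)  # handle end: yellow
hsv=cv2.cvtColor(p,cv2.COLOR_BGR2HSV)
k=np.zeros(p.shape[:2],np.uint8);k[225:252,300:335]=1
k&=((hsv[...,1]>140)&(hsv[...,2]>170)).astype(np.uint8)
v,u=np.nonzero(k);print('end',u.mean(),v.mean(),len(u),onz(m,u.mean(),v.mean(),.125),pt(m,d,u.mean(),v.mean()))
q=[onz(m,*c,.006) for c in((286,171),(345,167),(349,243),(291,248))];q=np.array(q);print(q.round(4),'ctr',q.mean(0))
for i in range(4):
    e=q[(i+1)%4]-q[i];print(np.linalg.norm(e),np.degrees(np.arctan2(e[1],e[0])))
print('ring',onz(m,117,26,.03),'posts',[onz(m,*c,.032) for c in((70,74),(137,80))],'floor',[onz(m,*c,.004).round(4) for c in((58,157),(147,175))])
E
python3 m1.py; python3 -c "
import cv2;p=cv2.imread('pics/w1.png');cv2.imwrite('pics/c2.png',cv2.resize(p[150:265,265:375],None,fx=5,fy=5,interpolation=3))"
```

```text
end 313.8201438848921 240.18345323741008 278 [ 0.47598659 -0.081891    0.125     ] [ 0.47639232 -0.0817449   0.12663812]
[[ 0.5002 -0.039   0.006 ]
 [ 0.5272 -0.0907  0.006 ]
 [ 0.4584 -0.1267  0.006 ]
 [ 0.4294 -0.0743  0.006 ]] ctr [ 0.47878799 -0.08267426  0.006     ]
0.05835691919770026 -62.343568688389865
0.07773331491614488 -152.38034914766158
0.05989147473790037 118.96354846579719
0.07911507149909246 26.520167730077937
ring [0.57876112 0.18649053 0.03      ] posts [array([0.5156375, 0.2228744, 0.032    ]), array([0.53177456, 0.13489576, 0.032     ])] floor [array([0.4167, 0.2262, 0.004 ]), array([0.4399, 0.0998, 0.004 ])]
```

View pics/c2.png

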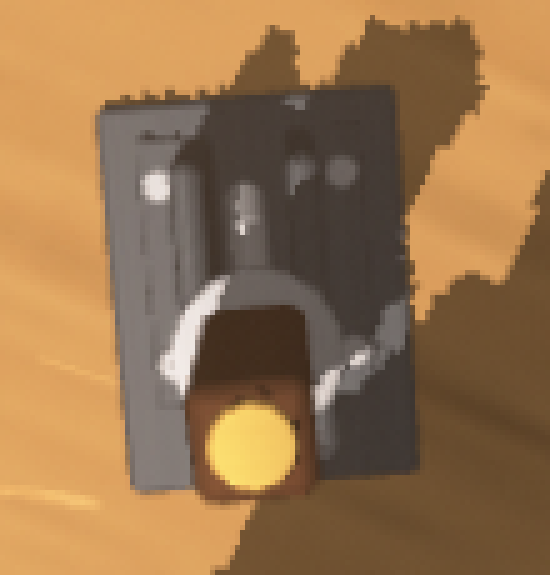

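Hook at (0.4765, -0.0825), yaw 27.7°. I'll descend and grip.

```bash
python3 -m crank '[{"claw":100,"offset":[1,-4.4,30],"spin":-3.8},{"claw":100,"offset":[1,-4.4,65],"spin":-3.8},{"claw":100,"offset":[1,-4.4,100],"spin":-3.8},{"claw":100,"offset":[1,-4.4,135],"spin":-3.8},{"claw":100,"offset":[1,-4.4,154],"spin":-3.8}]'
python3 -m crank '[{"claw":100,"offset":[0,0,0],"spin":0},{"claw":50,"offset":[0,0,0],"spin":0},{"claw":0,"offset":[0,0,0],"spin":0},{"claw":0,"offset":[0,0,0],"spin":0},{"claw":0,"offset":[0,0,0],"spin":0}]'
python3 -m crank '[{"claw":0,"offset":[0,0,0],"spin":0},{"claw":0,"offset":[0,0,0],"spin":0},{"claw":0,"offset":[0,0,0],"spin":0},{"claw":0,"offset":[0,0,0],"spin":0},{"claw":0,"offset":[0,0,0],"spin":0}]'
python3 -c "
from h import *
print(observe())"
```

```text
time_s: 2.7
tcp_pos: [0.476, -0.0821, 0.0756]
ee_rot: [-0.0, 0.971, 0.24, -0.001]
wrist_force: [0.5, -0.1, 0.9]
gripper_width: 0.999
grasp_force: 0.0
time_s: 3.32
tcp_pos: [0.4775, -0.0814, 0.0778]
ee_rot: [0.0, 0.971, 0.24, 0.0]
wrist_force: [-0.8, 0.0, 2.3]
gripper_width: 0.203
grasp_force: 60.3
time_s: 3.95
tcp_pos: [0.4775, -0.0814, 0.0778]
ee_rot: [0.0, 0.971, 0.24, 0.0]
wrist_force: [-1.4, -0.4, 5.3]
gripper_width: 0.2
grasp_force: 60.4
{'time_s': 3.95, 'joint_pos': array([ 0.42917411,  0.40230637, -0.42381125,  2.10243556,  0.25799409,
        0.68496984, -1.25098902]), 'qd': array([ 0.00159299, -0.00201303, -0.00019701,  0.00141614,  0.00043657,
       -0.00054522, -0.00025903]), 'effort': array([-2.58516306e-01, -3.52297103e+01, -3.12375583e+00, -1.51531148e+01,
        3.79702527e-03, -3.75577239e-01, -1.19588769e-02]), 'tcp_pos': array([ 0.47749076, -0.08137908,  0.07781163]), 'ee_rot': array([2.77513203e-04, 9.70669004e-01, 2.40419535e-01, 2.35911821e-04]), 'wrist_force': array([-1.42069714, -0.37534587,  5.28281538]), 'ft_torque': array([0.02008567, 0.26999426, 0.00355801]), 'grasp_force': 60.37179708480835, 'gripper_width': 0.20040520635560963}
```

```bash
python3 -m crank '[{"claw":0,"offset":[0,0,-12],"spin":0},{"claw":0,"offset":[0,0,-35],"spin":0},{"claw":0,"offset":[0,0,-65],"spin":0},{"claw":0,"offset":[0,0,-95],"spin":0},{"claw":0,"offset":[0,0,-120],"spin":0}]'
python3 -m crank '[{"claw":0,"offset":[20,-20,0],"spin":1},{"claw":0,"offset":[55,-55,0],"spin":5},{"claw":0,"offset":[90,-90,0],"spin":9},{"claw":0,"offset":[130,-130,0],"spin":13},{"claw":0,"offset":[165,-165,0],"spin":17.8}]'
python3 -m crank '[{"claw":0,"offset":[29,-18,0],"spin":0},{"claw":0,"offset":[38,-22,0],"spin":0},{"claw":0,"offset":[38,-22,0],"spin":0},{"claw":0,"offset":[38,-22,0],"spin":0},{"claw":0,"offset":[38,-22,0],"spin":0}]'
python3 - <<'E'
from h import *
s=observe();p,d=optics.read_camera('wrist');cv2.imwrite('pics/w2.png',p);np.save('pics/w2.npy',d)
import pickle;pickle.dump(s,open('pics/w2.pkl','wb'));print(s['time_s'],s['tcp_pos'],s['ee_rot'],s['wrist_force'])
E
```

```text
time_s: 4.58
tcp_pos: [0.4771, -0.0811, 0.1988]
ee_rot: [0.0, 0.971, 0.241, 0.0]
wrist_force: [0.1, 0.1, -1.1]
gripper_width: 0.202
grasp_force: 59.6
time_s: 5.2
tcp_pos: [0.5462, 0.1437, 0.1976]
ee_rot: [-0.0, 0.996, 0.086, 0.0]
wrist_force: [1.1, -0.0, -1.5]
gripper_width: 0.2
grasp_force: 59.7
time_s: 5.82
tcp_pos: [0.5792, 0.1687, 0.1974]
ee_rot: [0.0, 0.996, 0.087, -0.0]
wrist_force: [0.1, -0.5, -1.1]
gripper_width: 0.204
grasp_force: 59.8
5.825 [0.5792265  0.16865143 0.19741957] [ 4.16850232e-04  9.96235705e-01  8.66846616e-02 -1.21670638e-04] [ 0.09748742 -0.5408562  -1.12708953]
```

View pics/w2.png

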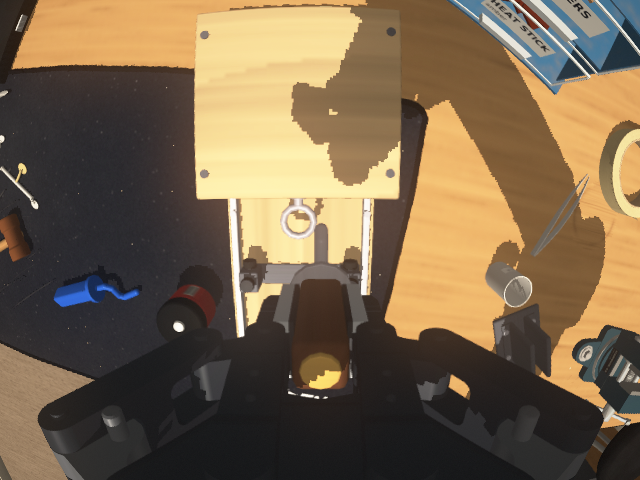

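The ring is at (297,221), right in front of the bridge, whose front edge is level in the image at row 198. The held hook's crank is visible at (320,232). Next I'll compute the ring position and the bay yaw.

```bash
cat > m2.py <<'E'
from h import *; import pickle,sys
n=sys.argv[1]
s=pickle.load(open(f'pics/{n}.pkl','rb'));m=model('wrist',s);p=cv2.imread(f'pics/{n}.png')
q=np.array([onz(m,*c,.062) for c in((197,198),(400,198),(400,10),(197,14))])
for i in range(4):
    e=q[(i+1)%4]-q[i];print(np.linalg.norm(e).round(4),np.degrees(np.arctan2(e[1],e[0])).round(1))
print('front mid',(q[0]+q[1])/2)
hsv=cv2.cvtColor(p,cv2.COLOR_BGR2HSV)
k=((hsv[...,1]<70)&(hsv[...,2]>90)).astype(np.uint8);k[:203]=0;k[242:]=0;k[:,:278]=0;k[:,320:]=0
v,u=np.nonzero(k);(cx,cy),r=cv2.minEnclosingCircle(np.c_[u,v].astype(np.float32));print('mask',u.min(),u.max(),v.min(),v.max(),cx,cy,r)
for c in((298,221),): print('ring',onz(m,*c,.03),'diam edge', np.linalg.norm(onz(m,279.5,221,.03)-onz(m,316.5,221,.03)))
R=rot(s['ee_rot']);x=R.apply([1,0,0]);print('yaw',np.degrees(np.arctan2(x[1],x[0])))
T=lambda a:s['tcp_pos']+R.apply(np.array(a)/1000)
print('beak px pred',[np.round(proj(m,T(a))) for a in((20,0,63.8),(23.5,0,39),(23.5,-3.5,39),(23.5,3.5,39))])
cv2.imwrite('pics/c3.png',cv2.resize(p[190:290,230:380],None,fx=5,fy=5,interpolation=3))
E
python3 m2.py w2
```

```text
0.1573 -80.4
0.1478 10.0
0.1563 99.7
0.1476 -170.4
front mid [0.60219888 0.19145453 0.062     ]
mask 280 319 203 241 301.7038879394531 225.15533447265625 23.456632614135742
ring [0.5770823  0.18838121 0.03      ] diam edge 0.03162136453944526
yaw 9.945806630900988
beak px pred [array([322., 226.]), array([322., 230.]), array([315., 230.]), array([329., 230.])]
```

View pics/c3.png

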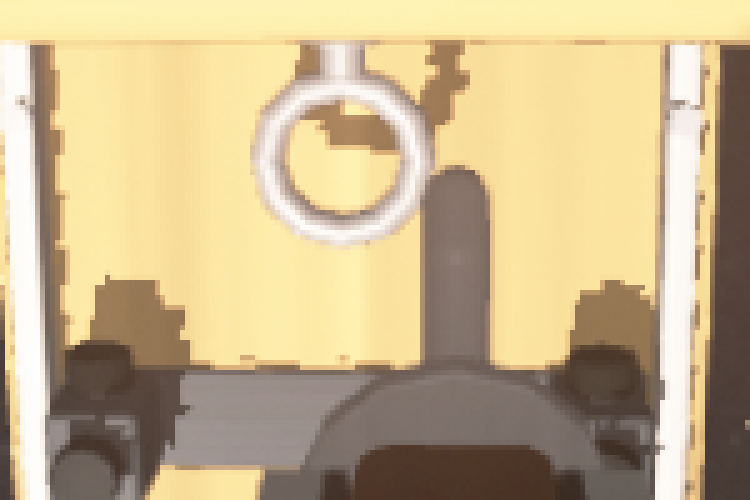

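```bash
python3 -m crank '[{"claw":0,"offset":[-10,-10,10],"spin":0},{"claw":0,"offset":[-19,-19,35],"spin":0},{"claw":0,"offset":[-19,-19,65],"spin":0},{"claw":0,"offset":[-19,-19,88],"spin":0},{"claw":0,"offset":[-19,-19,88],"spin":0}]'
python3 - <<'E'
from h import *
s=observe();p,d=optics.read_camera('wrist');cv2.imwrite('pics/w3.png',p)
import pickle;pickle.dump(s,open('pics/w3.pkl','wb'));print(s['time_s'],s['tcp_pos'],s['ee_rot'],s['wrist_force'])
m=model('wrist',s);print(proj(m,(.577,.1877,.03)));T=lambda a:proj(m,s['tcp_pos']+rot(s['ee_rot']).apply(np.array(a)/1000))
print([np.round(T(a)) for a in((20,0,63.8),(23.5,0,63.8),(23.5,0,39))])
cv2.imwrite('pics/c4.png',cv2.resize(p[170:290,230:390],None,fx=5,fy=5,interpolation=3))
E
```

```text
time_s: 6.5
tcp_pos: [0.5552, 0.1852, 0.1072]
ee_rot: [0.001, 0.996, 0.088, -0.003]
wrist_force: [0.1, 0.4, -0.5]
gripper_width: 0.203
grasp_force: 59.7
6.5 [0.55518039 0.18515034 0.10721994] [ 5.35016401e-04  9.96125489e-01  8.79056145e-02 -2.51539321e-03] [ 0.12073409  0.41343402 -0.4924987 ]
(np.float64(323.83777257455), np.float64(217.3417946532593))
[array([322., 226.]), array([322., 220.]), array([322., 230.])]
```

View pics/c4.png

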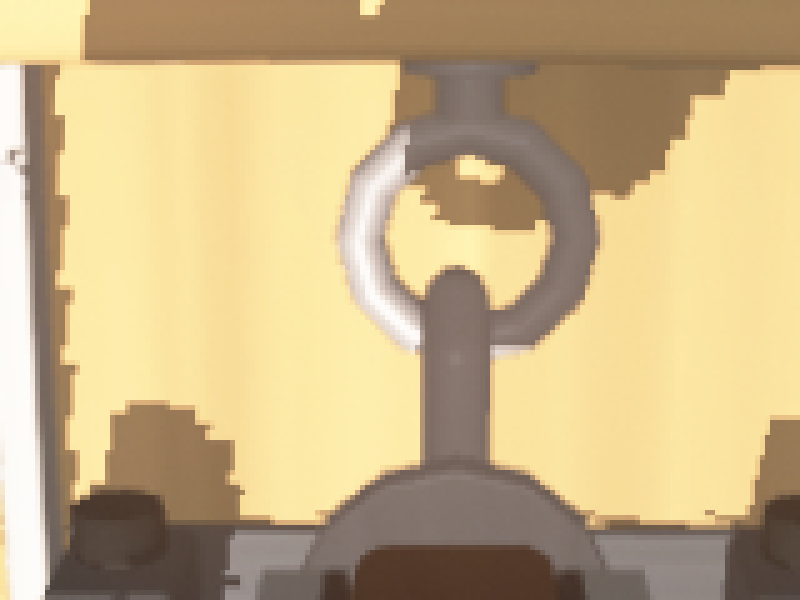

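The ring is at (324,217), as predicted, and the beak is over its hole. I'll let the arm settle and check the numbers before lowering.

```bash
python3 -m crank '[{"claw":0,"offset":[0,0,0],"spin":0},{"claw":0,"offset":[0,0,0],"spin":0},{"claw":0,"offset":[0,0,0],"spin":0},{"claw":0,"offset":[0,0,5],"spin":0},{"claw":0,"offset":[0,0,5],"spin":0}]'
python3 -c "
from h import *
s=observe();print(s['tcp_pos'],s['wrist_force']);print(to_tool(s,(.5573,.1842,.0763)))"
```

```text
time_s: 7.18
tcp_pos: [0.5573, 0.1851, 0.1038]
ee_rot: [0.0, 0.996, 0.087, -0.0]
wrist_force: [-0.2, 0.3, -1.2]
gripper_width: 0.2
grasp_force: 59.7
[0.55732181 0.18511239 0.10380527] [-0.22979659  0.25409124 -1.15047929]
[-0.15460992  0.88732152 27.50566486]
```

```bash
python3 -m crank '[{"claw":0,"offset":[0,1,5],"spin":0},{"claw":0,"offset":[0,1,13],"spin":0},{"claw":0,"offset":[0,1,21],"spin":0},{"claw":0,"offset":[0,1,27],"spin":0},{"claw":0,"offset":[0,1,27],"spin":0}]'
python3 -m crank '[{"claw":0,"offset":[0,0,0],"spin":0},{"claw":0,"offset":[0,0,0],"spin":0},{"claw":0,"offset":[-2,0,0],"spin":0},{"claw":0,"offset":[-4,0,0],"spin":0},{"claw":0,"offset":[-6,0,0],"spin":0}]'
python3 - <<'E'
from h import *
s=observe();p,d=optics.read_camera('wrist');cv2.imwrite('pics/w4.png',p)
print(s['time_s'],s['tcp_pos'],s['ee_rot'],s['wrist_force'])
cv2.imwrite('pics/c5.png',cv2.resize(p[160:300,230:400],None,fx=4.2,fy=4.2,interpolation=3))
E
```

```text
time_s: 7.8
tcp_pos: [0.5574, 0.1842, 0.0766]
ee_rot: [0.0, 0.996, 0.087, -0.001]
wrist_force: [-0.6, -0.4, -0.9]
gripper_width: 0.207
grasp_force: 59.7
time_s: 8.43
tcp_pos: [0.5518, 0.1833, 0.0774]
ee_rot: [0.0, 0.996, 0.087, 0.0]
wrist_force: [1.1, 0.1, -1.4]
gripper_width: 0.206
grasp_force: 59.7
8.425 [0.55176247 0.1832716  0.07737365] [4.43017209e-05 9.96173921e-01 8.73928603e-02 7.49478949e-05] [ 1.06459701  0.12372423 -1.3939759 ]
```

View pics/c5.png

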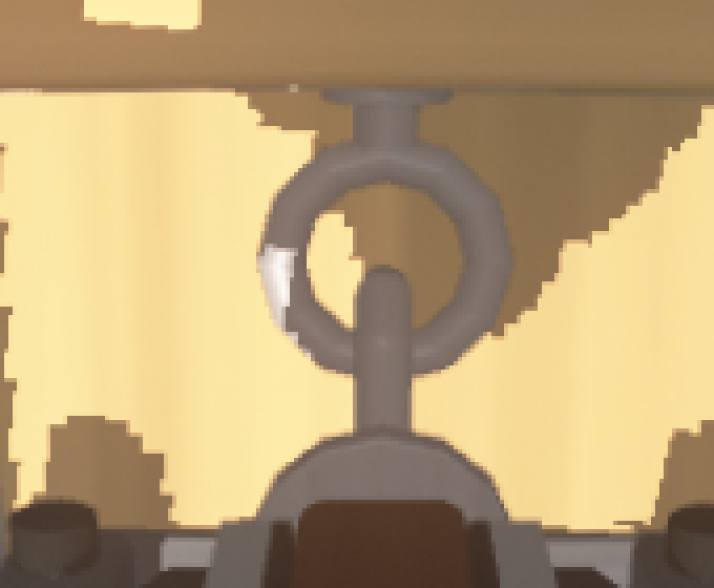

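The beak is down through the ring, with the bar at crop (383,270) inside the hole. Now I'll draw it out gently.

```bash
python3 -m crank '[{"claw":0,"offset":[-2,0,0],"spin":0},{"claw":0,"offset":[-5,0,0],"spin":0},{"claw":0,"offset":[-9,0,0],"spin":0},{"claw":0,"offset":[-14,0,0],"spin":0},{"claw":0,"offset":[-19,0,0],"spin":0}]'
python3 -m crank '[{"claw":0,"offset":[-5,0,0],"spin":0},{"claw":0,"offset":[-10,0,0],"spin":0},{"claw":0,"offset":[-15,0,0],"spin":0},{"claw":0,"offset":[-19,0,0],"spin":0},{"claw":0,"offset":[-22,0,0],"spin":0}]'
python3 -m crank '[{"claw":0,"offset":[-2,0,0],"spin":0},{"claw":0,"offset":[-4,0,0],"spin":0},{"claw":0,"offset":[-6,0,0],"spin":0},{"claw":0,"offset":[-8,0,0],"spin":0},{"claw":0,"offset":[-10,0,0],"spin":0}]'
python3 - <<'E'
from h import *
s=observe();print(s['tcp_pos'],s['wrist_force'])
p,d=optics.read_camera('wrist');cv2.imwrite('pics/w5.png',p[100:400,100:540])
E
```

```text
time_s: 9.1
tcp_pos: [0.5331, 0.18, 0.0774]
ee_rot: [-0.0, 0.996, 0.087, 0.0]
wrist_force: [2.3, 0.0, -2.5]
gripper_width: 0.203
grasp_force: 59.7
time_s: 9.72
tcp_pos: [0.5114, 0.1762, 0.0774]
ee_rot: [0.0, 0.996, 0.087, 0.0]
wrist_force: [2.2, 0.3, -1.6]
gripper_width: 0.199
grasp_force: 59.7
time_s: 10.35
tcp_pos: [0.5017, 0.1745, 0.0774]
ee_rot: [-0.0, 0.996, 0.087, 0.0]
wrist_force: [2.1, 0.1, -1.8]
gripper_width: 0.203
grasp_force: 59.7
[0.50167183 0.17447355 0.07736117] [ 2.13215517  0.10433249 -1.77641491]
```

View pics/w5.png

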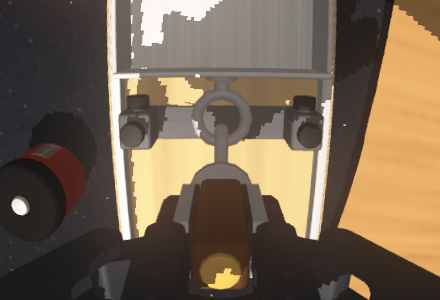

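The tray is following with about 2 N of drag. Its front is near crop row 75 and the pads near row 98, so roughly 12 mm remain. I'll creep on.

```bash
python3 -m crank '[{"claw":0,"offset":[-2,0,0],"spin":0},{"claw":0,"offset":[-4,0,0],"spin":0},{"claw":0,"offset":[-6,0,0],"spin":0},{"claw":0,"offset":[-7,0,0],"spin":0},{"claw":0,"offset":[-8,0,0],"spin":0}]'
python3 -m crank '[{"claw":0,"offset":[-0.6,0,0],"spin":0},{"claw":0,"offset":[-1.2,0,0],"spin":0},{"claw":0,"offset":[-1.8,0,0],"spin":0},{"claw":0,"offset":[-2.4,0,0],"spin":0},{"claw":0,"offset":[-3,0,0],"spin":0}]'
```

```text
time_s: 11.02
tcp_pos: [0.4939, 0.173, 0.0773]
ee_rot: [0.0, 0.996, 0.087, 0.0]
wrist_force: [2.5, 1.3, -0.8]
gripper_width: 0.206
grasp_force: 59.8
time_s: 11.65
tcp_pos: [0.4909, 0.1725, 0.0773]
ee_rot: [0.0, 0.996, 0.087, 0.0]
wrist_force: [2.2, 0.5, -0.7]
gripper_width: 0.202
grasp_force: 59.8
```

```bash
python3 -m crank '[{"claw":0,"offset":[-0.6,0,0],"spin":0},{"claw":0,"offset":[-1.2,0,0],"spin":0},{"claw":0,"offset":[-1.8,0,0],"spin":0},{"claw":0,"offset":[-2.4,0,0],"spin":0},{"claw":0,"offset":[-3,0,0],"spin":0}]'
```

```text
time_s: 12.28
tcp_pos: [0.4885, 0.1722, 0.0774]
ee_rot: [-0.0, 0.996, 0.087, 0.001]
wrist_force: [6.4, 0.9, -3.2]
gripper_width: 0.205
grasp_force: 59.6
```

```bash
python3 -m crank '[{"claw":0,"offset":[-0.5,0,0],"spin":0},{"claw":0,"offset":[-1,0,0],"spin":0},{"claw":0,"offset":[-1.5,0,0],"spin":0},{"claw":0,"offset":[-2,0,0],"spin":0},{"claw":0,"offset":[-2,0,0],"spin":0}]'
```

```text
time_s: 12.9
tcp_pos: [0.4875, 0.172, 0.0774]
ee_rot: [-0.001, 0.996, 0.087, 0.002]
wrist_force: [7.5, 1.5, -5.4]
gripper_width: 0.201
grasp_force: 59.3
```

```bash
python3 -m crank '[{"claw":0,"offset":[-0.5,0,0],"spin":0},{"claw":0,"offset":[-1,0,0],"spin":0},{"claw":0,"offset":[-1.5,0,0],"spin":0},{"claw":0,"offset":[-1.5,0,0],"spin":0},{"claw":0,"offset":[-1.5,0,0],"spin":0}]'; python3 -c "
from h import *
for i in range(6):
  s=observe();print(s['time_s'],s['wrist_force'],s['ft_torque']); 
  optics.read_camera('side')"
```

```text
time_s: 13.52
tcp_pos: [0.4867, 0.1719, 0.0775]
ee_rot: [-0.001, 0.996, 0.087, 0.002]
wrist_force: [7.7, 1.8, -7.1]
gripper_width: 0.204
grasp_force: 59.1
13.525 [ 7.67270914  1.75249885 -7.09721743] [ 0.45366108 -2.2213874   0.01465242]
13.575 [ 7.91122838  1.50615444 -7.60854881] [ 0.43326856 -2.12385152 -0.0212317 ]
13.625 [ 8.36093429  2.85700685 -8.20792023] [ 0.44278288 -2.22073996  0.00782245]
13.675 [ 9.15732238  1.40095711 -7.46485251] [ 0.44798008 -2.14711534  0.05008016]
13.725 [ 8.45586496  1.86724702 -8.02215419] [ 0.42909226 -2.27007126 -0.0225104 ]
13.775 [ 7.9426293   2.284124   -6.49583682] [ 0.51553983 -2.25469521  0.00847339]
```

```bash
cat > chk.py <<'E'
from h import *
def cap(p):
    h=cv2.cvtColor(p,cv2.COLOR_BGR2HSV);k=((h[...,0]>15)&(h[...,0]<35)&(h[...,1]>140)&(h[...,2]>120)).astype(np.uint8);k[:340]=0;k[400:]=0;k[:,:295]=0;k[:,345:]=0
    v,u=np.nonzero(k);return len(u),u.min(),u.max(),v.min(),v.max()
def handle(p): # dark brown handle extents
    h=cv2.cvtColor(p,cv2.COLOR_BGR2HSV);k=(h[...,0]<15)&(h[...,1]>100)&(h[...,2]>30);k[:240]=0;k[400:]=0;k[:,:285]=0;k[:,355:]=0
    v,u=np.nonzero(k);return u.min(),u.max(),np.percentile(v,1),np.percentile(v,99)
for n in('w2','w3','w4'):
    p=cv2.imread(f'pics/{n}.png');print(n,cap(p),handle(p))
q=np.zeros((480,640,3),np.uint8);q[100:400,100:540]=cv2.imread('pics/w5.png');print('w5',cap(q),handle(q))
s=observe();p,d=optics.read_camera('wrist');cv2.imwrite('pics/w6.png',p);print('now',cap(p),handle(p))
m=model('wrist',s)
for u in(260,300,340,380):
    print(u,[(v,*(pt(m,d,u,v)*1000).round(0).astype(int)) for v in range(150,216,6)])
f=s['wrist_force'];print(f)
E
python3 chk.py
```

```text
w2 (910, np.int64(300), np.int64(341), np.int64(356), np.int64(388)) (np.int64(291), np.int64(354), np.float64(279.0), np.float64(387.0))
w3 (763, np.int64(300), np.int64(341), np.int64(356), np.int64(388)) (np.int64(292), np.int64(349), np.float64(280.0), np.float64(386.0))
w4 (864, np.int64(300), np.int64(341), np.int64(356), np.int64(388)) (np.int64(291), np.int64(349), np.float64(280.0), np.float64(387.0))
w5 (1000, np.int64(301), np.int64(340), np.int64(357), np.int64(389)) (np.int64(290), np.int64(351), np.float64(280.0), np.float64(387.0))
now (992, np.int64(301), np.int64(340), np.int64(357), np.int64(389)) (np.int64(290), np.int64(351), np.float64(280.0), np.float64(387.0))
260 [(150, np.int64(543), np.int64(218), np.int64(7)), (156, np.int64(540), np.int64(217), np.int64(8)), (162, np.int64(536), np.int64(217), np.int64(7)), (168, np.int64(534), np.int64(213), np.int64(27)), (174, np.int64(533), np.int64(211), np.int64(39)), (180, np.int64(526), np.int64(215), np.int64(6)), (186, np.int64(522), np.int64(215), np.int64(7)), (192, np.int64(519), np.int64(214), np.int64(5)), (
[... 1166 characters left out ...]
)), (204, np.int64(524), np.int64(169), np.int64(32)), (210, np.int64(520), np.int64(168), np.int64(31))]
380 [(150, np.int64(555), np.int64(150), np.int64(7)), (156, np.int64(552), np.int64(149), np.int64(6)), (162, np.int64(548), np.int64(149), np.int64(7)), (168, np.int64(545), np.int64(150), np.int64(20)), (174, np.int64(543), np.int64(153), np.int64(40)), (180, np.int64(538), np.int64(146), np.int64(4)), (186, np.int64(535), np.int64(146), np.int64(8)), (192, np.int64(531), np.int64(145), np.int64(6)), (198, np.int64(527), np.int64(144), np.int64(5)), (204, np.int64(524), np.int64(144), np.int64(6)), (210, np.int64(520), np.int64(143), np.int64(5))]
[ 8.60436518  2.18254492 -6.5353661 ]
```

```bash
python3 -m crank '[{"claw":0,"offset":[-0.4,0,0.3],"spin":0},{"claw":0,"offset":[-0.8,0,0.6],"spin":0},{"claw":0,"offset":[-1.2,0,1],"spin":0},{"claw":0,"offset":[-1.5,0,1],"spin":0},{"claw":0,"offset":[-1.5,0,1],"spin":0}]'; python3 -c "
from h import *
F=[]
for i in range(6):
  F.append(observe()['wrist_force']); optics.read_camera('side')
print(np.mean(F,0),observe()['tcp_pos'])"
```

```text
time_s: 14.5
tcp_pos: [0.4862, 0.1718, 0.0773]
ee_rot: [-0.001, 0.996, 0.087, 0.003]
wrist_force: [8.9, 0.6, -3.3]
gripper_width: 0.203
grasp_force: 59.4
[ 8.84812564  0.84430243 -3.37287711] [0.48626539 0.17183436 0.07724821]
```

```bash
python3 -m crank '[{"claw":0,"offset":[-0.7,0,0.2],"spin":0},{"claw":0,"offset":[-1.4,0,0.4],"spin":0},{"claw":0,"offset":[-2.1,0,0.6],"spin":0},{"claw":0,"offset":[-2.5,0,0.6],"spin":0},{"claw":0,"offset":[-2.5,0,0.6],"spin":0}]'; python3 -c "
from h import *
F=[]
for i in range(6):
  F.append(observe()['wrist_force']); optics.read_camera('side')
print(np.mean(F,0),observe()['tcp_pos'])"
```

```text
time_s: 15.42
tcp_pos: [0.485, 0.1716, 0.0771]
ee_rot: [-0.001, 0.996, 0.087, 0.005]
wrist_force: [10.7, 0.8, -2.7]
gripper_width: 0.205
grasp_force: 59.6
[10.4676571   0.91018351 -3.12277159] [0.48504588 0.17157448 0.07710305]
```

```bash
python3 -m crank '[{"claw":0,"offset":[-0.6,0,0.1],"spin":0},{"claw":0,"offset":[-1.2,0,0.2],"spin":0},{"claw":0,"offset":[-2,0,0.4],"spin":0},{"claw":0,"offset":[-2,0,0.4],"spin":0},{"claw":0,"offset":[-2,0,0.4],"spin":0}]'; python3 -c "
from h import *
F=[]
for i in range(8):
  F.append(observe()['wrist_force']); optics.read_camera('side')
print(np.mean(F,0),observe()['tcp_pos'])"
for i in 1 2; do python3 -m crank '[{"claw":0,"offset":[0,0,0],"spin":0},{"claw":0,"offset":[0,0,0],"spin":0},{"claw":0,"offset":[0,0,0],"spin":0},{"claw":0,"offset":[0,0,0],"spin":0},{"claw":0,"offset":[0,0,0],"spin":0}]'; done
```

```text
time_s: 16.35
tcp_pos: [0.4827, 0.171, 0.0765]
ee_rot: [-0.001, 0.996, 0.087, 0.004]
wrist_force: [9.4, 1.3, -3.8]
gripper_width: 0.202
grasp_force: 59.5
[10.14056508  1.07998775 -3.2062272 ] [0.48272437 0.17103835 0.07653578]
time_s: 17.38
tcp_pos: [0.4827, 0.171, 0.0765]
ee_rot: [-0.001, 0.996, 0.087, 0.004]
wrist_force: [10.6, 1.4, -3.3]
gripper_width: 0.201
grasp_force: 59.5
time_s: 18.0
tcp_pos: [0.4827, 0.171, 0.0765]
ee_rot: [-0.001, 0.996, 0.087, 0.004]
wrist_force: [10.3, 1.5, -3.5]
gripper_width: 0.203
grasp_force: 59.5
```

```bash
python3 chk.py | grep -E "now|w4|^\[|^260|^380"
```

```text
w4 (864, np.int64(300), np.int64(341), np.int64(356), np.int64(388)) (np.int64(291), np.int64(349), np.float64(280.0), np.float64(387.0))
now (863, np.int64(302), np.int64(341), np.int64(359), np.int64(390)) (np.int64(290), np.int64(351), np.float64(277.0), np.float64(387.0))
260 [(150, np.int64(539), np.int64(217), np.int64(7)), (156, np.int64(536), np.int64(216), np.int64(7)), (162, np.int64(533), np.int64(214), np.int64(17)), (168, np.int64(532), np.int64(210), np.int64(41)), (174, np.int64(526), np.int64(215), np.int64(6)), (180, np.int64(522), np.int64(214), np.int64(7)), (186, np.int64(519), np.int64(214), np.int64(7)), (192, np.int64(515), np.int64(213), np.int64(7)), (198, np.int64(512), np.int64(213), np.int64(7)), (204, np.int64(508), np.int64(212), np.int64(7)), (210, np.int64(504), np.int64(212), np.int64(5))]
380 [(150, np.int64(551), np.int64(149), np.int64(5)), (156, np.int64(548), np.int64(149), np.int64(7)), (162, np.int64(544), np.int64(148), np.int64(6)), (168, np.int64(542), np.int64(153), np.int64(40)), (174, np.int64(538), np.int64(146), np.int64(4)), (180, np.int64(534), np.int64(146), np.int64(6)), (186, np.int64(531), np.int64(145), np.int64(7)), (192, np.int64(527), np.int64(145), np.int64(7)), (198, np.int64(524), np.int64(144), np.int64(6)), (204, np.int64(521), np.int64(144), np.int64(8)), (210, np.int64(517), np.int64(142), np.int64(4))]
[10.26360874  1.53052378 -3.4587418 ]
```

The hook has begun to turn slightly in the pads at about 10.4 N. Raising it a touch loads the leaning face and relieves that moment, so I'll do that with a little more pull.

```bash
python3 -m crank '[{"claw":0,"offset":[0,0,-0.4],"spin":0},{"claw":0,"offset":[0,0,-0.8],"spin":0},{"claw":0,"offset":[-0.4,0,-1],"spin":0},{"claw":0,"offset":[-0.8,0,-1],"spin":0},{"claw":0,"offset":[-0.8,0,-1],"spin":0}]'; python3 -c "
from h import *
F=[]
for i in range(8):
  F.append(observe()['wrist_force']); optics.read_camera('side')
print(np.mean(F,0),observe()['tcp_pos'])"
```

```text
time_s: 18.68
tcp_pos: [0.4812, 0.1708, 0.0768]
ee_rot: [-0.001, 0.996, 0.087, 0.004]
wrist_force: [9.6, 1.9, -7.8]
gripper_width: 0.203
grasp_force: 59.0
[10.92246163  1.46970462 -7.44332454] [0.48123248 0.17071997 0.07683187]
```

About 11 N along the rails, 12.7 N in all. I'll hold there, then ease off.

```bash
for i in 1 2; do python3 -m crank '[{"claw":0,"offset":[0,0,0],"spin":0},{"claw":0,"offset":[0,0,0],"spin":0},{"claw":0,"offset":[0,0,0],"spin":0},{"claw":0,"offset":[0,0,0],"spin":0},{"claw":0,"offset":[0,0,0],"spin":0}]'; done; python3 chk.py | grep -E "now"
python3 -m crank '[{"claw":0,"offset":[1.5,0,0],"spin":0},{"claw":0,"offset":[3,0,0.5],"spin":0},{"claw":0,"offset":[5,0,1],"spin":0},{"claw":0,"offset":[7,0,1],"spin":0},{"claw":0,"offset":[9,0,1],"spin":0}]'
python3 -m crank '[{"claw":0,"offset":[1,0,0],"spin":0},{"claw":0,"offset":[2,0,0],"spin":0},{"claw":0,"offset":[3,0,0],"spin":0},{"claw":0,"offset":[3,0,0],"spin":0},{"claw":0,"offset":[3,0,0],"spin":0}]'
python3 chk.py
```

```text
time_s: 19.7
tcp_pos: [0.4812, 0.1707, 0.0768]
ee_rot: [-0.001, 0.996, 0.087, 0.003]
wrist_force: [9.9, 1.6, -7.3]
gripper_width: 0.204
grasp_force: 59.0
time_s: 20.32
tcp_pos: [0.4812, 0.1707, 0.0768]
ee_rot: [-0.001, 0.996, 0.087, 0.003]
wrist_force: [10.7, 0.8, -7.2]
gripper_width: 0.198
grasp_force: 59.0
now (792, np.int64(302), np.int64(340), np.int64(360), np.int64(390)) (np.int64(290), np.int64(351), np.float64(276.0), np.float64(387.0))
time_s: 21.0
tcp_pos: [0.4855, 0.1714, 0.0749]
ee_rot: [0.0, 0.996, 0.087, -0.001]
wrist_force: [1.1, 1.2, -1.8]
gripper_width: 0.2
grasp_force: 59.9
time_s: 21.62
tcp_pos: [0.4894, 0.1722, 0.0752]
ee_rot: [0.0, 0.996, 0.087, -0.0]
wrist_force: [0.0, -0.7, -1.5]
gripper_width: 0.203
grasp_force: 59.8
w2 (910, np.int64(300), np.int64(341), np.int64(356), np.int64(388)) (np.int64(291), np.int64(354), np.float64(279.0), np.float64(387.0))
w3 (763, np.int64(300), np.int64(341), np.int64(356), np.int64(388)) (np.int64(292), np.int64(349), np.float64(280.0), np.float64(386.0))
w4 (864, np.int64(300), np.int64(341), np.int64(356), np.int64(388)) (np.
[... 1926 characters left out ...]
.int64(526), np.int64(169), np.int64(32)), (210, np.int64(523), np.int64(169), np.int64(32))]
380 [(150, np.int64(557), np.int64(151), np.int64(7)), (156, np.int64(554), np.int64(150), np.int64(7)), (162, np.int64(551), np.int64(149), np.int64(7)), (168, np.int64(547), np.int64(150), np.int64(13)), (174, np.int64(545), np.int64(154), np.int64(39)), (180, np.int64(540), np.int64(147), np.int64(3)), (186, np.int64(537), np.int64(147), np.int64(7)), (192, np.int64(534), np.int64(146), np.int64(8)), (198, np.int64(530), np.int64(145), np.int64(7)), (204, np.int64(527), np.int64(145), np.int64(7)), (210, np.int64(523), np.int64(144), np.int64(8))]
[ 7.78496953e-04 -6.50581600e-01 -1.50138531e+00]
```

Unloaded, and the beak is near the middle of the ring's play. I'll shift 2 mm to centre it and lift out.

```bash
python3 -m crank '[{"claw":0,"offset":[1,0,0],"spin":0},{"claw":0,"offset":[2,0,0],"spin":0},{"claw":0,"offset":[2,0,-4],"spin":0},{"claw":0,"offset":[2,0,-8],"spin":0},{"claw":0,"offset":[2,0,-12],"spin":0}]'
python3 -c "
from h import *
print(observe()['wrist_force'])"
```

```text
time_s: 22.3
tcp_pos: [0.4916, 0.1727, 0.0877]
ee_rot: [0.0, 0.996, 0.087, 0.0]
wrist_force: [-0.3, -0.1, -1.4]
gripper_width: 0.198
grasp_force: 59.8
[-0.3462117  -0.13773289 -1.43789713]
```

```bash
python3 -m crank '[{"claw":0,"offset":[0,0,-8],"spin":0},{"claw":0,"offset":[0,0,-16],"spin":0},{"claw":0,"offset":[0,0,-26],"spin":0},{"claw":0,"offset":[0,0,-50],"spin":0},{"claw":0,"offset":[0,0,-80],"spin":0}]'
python3 -m crank '[{"claw":0,"offset":[0,0,-25],"spin":0},{"claw":0,"offset":[0,0,-35],"spin":0},{"claw":0,"offset":[0,0,-35],"spin":0},{"claw":0,"offset":[0,0,-35],"spin":0},{"claw":0,"offset":[0,0,-35],"spin":0}]'
python3 - <<'E'
from h import *
s=observe();p,d=optics.read_camera('wrist');cv2.imwrite('pics/w7.png',p);m=model('wrist',s)
print(s['tcp_pos'],to_tool(s,(.4764,-.0820,.2)))
# tray front rim & spool: find height points over tray
V,U=np.mgrid[40:300:2,200:440:2];P=np.array([pt(m,d,u,v) for u,v in zip(U.ravel(),V.ravel())])
bx=np.array([.985,.173]);rel=P[:,:2]-[.6022,.1915];a=rel@bx;b=rel@[-.173,.985]
k=(abs(b)<.04)&(a<0)&(a>-.11)
for lo in np.arange(-.11,0,.006):
    q=k&(a>=lo)&(a<lo+.006); print(round(lo,3),q.sum(),np.percentile(P[q,2],[50,99]).round(3) if q.sum() else '')
c=cv2.cvtColor(p,cv2.COLOR_BGR2HSV)
E
```

```text
time_s: 22.92
tcp_pos: [0.4911, 0.1725, 0.1681]
ee_rot: [0.0, 0.996, 0.087, -0.001]
wrist_force: [0.7, -0.2, -0.7]
gripper_width: 0.201
grasp_force: 59.8
time_s: 23.55
tcp_pos: [0.491, 0.1724, 0.2013]
ee_rot: [0.0, 0.996, 0.087, -0.001]
wrist_force: [0.6, 0.1, -1.1]
gripper_width: 0.202
grasp_force: 59.8
[0.49102283 0.17240292 0.20130082] [-58.71993596 247.96404933   1.4713995 ]
-0.11 221 [0.005 0.212]
-0.104 700 [0.195 0.22 ]
-0.098 227 [0.032 0.189]
-0.092 188 [0.008 0.169]
-0.086 178 [0.008 0.165]
-0.08 142 [0.007 0.038]
-0.074 191 [0.006 0.034]
-0.068 101 [0.037 0.041]
-0.062 183 [0.008 0.04 ]
-0.056 177 [0.007 0.008]
-0.05 198 [0.007 0.344]
-0.044 135 [0.007 0.008]
-0.038 163 [0.007 0.008]
-0.032 150 [0.007 0.009]
-0.026 135 [0.007 0.009]
-0.02 138 [0.007 0.008]
-0.014 168 [0.007 0.009]
-0.008 140 [0.007 0.009]
-0.002 109 [0.057 0.062]
```

```bash
python3 -m crank '[{"claw":0,"offset":[-7,30,0],"spin":-2},{"claw":0,"offset":[-19,80,0],"spin":-6},{"claw":0,"offset":[-33,140,0],"spin":-10},{"claw":0,"offset":[-46,195,0],"spin":-14},{"claw":0,"offset":[-54,228,0],"spin":-17.8}]'
python3 -m crank '[{"claw":0,"offset":[1,10,0],"spin":0},{"claw":0,"offset":[1.5,18,0],"spin":0},{"claw":0,"offset":[1.5,18,0],"spin":0},{"claw":0,"offset":[1.5,18,0],"spin":0},{"claw":0,"offset":[1.5,18,0],"spin":0}]'
python3 -c "
from h import *
s=observe();print(s['tcp_pos'],to_tool(s,(.4764,-.0820,.0775)),2*np.degrees(np.arctan2(s['ee_rot'][2],s['ee_rot'][1])))"
```

```text
time_s: 24.22
tcp_pos: [0.4773, -0.0645, 0.2018]
ee_rot: [0.0, 0.971, 0.24, -0.001]
wrist_force: [-0.2, 1.5, -1.0]
gripper_width: 0.205
grasp_force: 59.9
time_s: 24.85
tcp_pos: [0.4878, -0.0755, 0.2023]
ee_rot: [-0.0, 0.97, 0.241, -0.0]
wrist_force: [0.2, 0.3, -0.6]
gripper_width: 0.206
grasp_force: 59.9
[ 0.48778148 -0.07553661  0.20231035] [-13.08587008   0.3936567  124.81002748] 27.92090648000793
```

```bash
python3 -m crank '[{"claw":0,"offset":[-7,0.4,10],"spin":0},{"claw":0,"offset":[-13,0.4,35],"spin":0},{"claw":0,"offset":[-13,0.4,60],"spin":0},{"claw":0,"offset":[-13,0.4,60],"spin":0},{"claw":0,"offset":[-13,0.4,60],"spin":0}]'
python3 - <<'E'
from h import *
s=observe();print(s['tcp_pos'],to_tool(s,(.4764,-.0820,.0775)))
p,d=optics.read_camera('wrist');cv2.imwrite('pics/w8.png',p);m=model('wrist',s)
# stand base dark grey region: slot plates via depth z ~.06
V,U=np.mgrid[150:330,230:420];P=np.array([pt(m,d,u,v) for u,v in zip(U.ravel(),V.ravel())])
k=(abs(P[:,2]-.060)<.006);q=P[k]
t=np.radians(27.8);ax=np.array([np.cos(t),np.sin(t)]);rel=q[:,:2]-[.4775,-.0814]
a=rel@ax;b=rel@[-ax[1],ax[0]];z=(abs(a)<.06)&(abs(b)<.04)
print(z.sum());h,e=np.histogram(b[z],bins=np.arange(-.03,.031,.002));print([(round(x*1000),n) for x,n in zip(e,h)]);print(np.percentile(a[z],[1,99]))
E
```

```text
time_s: 25.48
tcp_pos: [0.4768, -0.0829, 0.1428]
ee_rot: [0.0, 0.971, 0.24, 0.0]
wrist_force: [0.8, -0.8, -1.1]
gripper_width: 0.201
grasp_force: 59.9
[ 0.47681739 -0.08293619  0.14282628] [ 2.60135384e-02 -1.05612464e+00  6.53257745e+01]
1237
[(-30, np.int64(0)), (-28, np.int64(0)), (-26, np.int64(0)), (-24, np.int64(0)), (-22, np.int64(0)), (-20, np.int64(0)), (-18, np.int64(0)), (-16, np.int64(0)), (-14, np.int64(158)), (-12, np.int64(214)), (-10, np.int64(192)), (-8, np.int64(59)), (-6, np.int64(0)), (-4, np.int64(0)), (-2, np.int64(0)), (0, np.int64(0)), (2, np.int64(0)), (4, np.int64(0)), (6, np.int64(193)), (8, np.int64(204)), (10, np.int64(189)), (12, np.int64(28)), (14, np.int64(0)), (16, np.int64(0)), (18, np.int64(0)), (20, np.int64(0)), (22, np.int64(0)), (24, np.int64(0)), (26, np.int64(0)), (28, np.int64(0))]
[-0.00833451  0.03240876]
```

Slot centre agrees within 1 mm. I'll lower in.

```bash
python3 -m crank '[{"claw":0,"offset":[1.5,-0.5,10],"spin":0},{"claw":0,"offset":[1.5,-0.5,25],"spin":0},{"claw":0,"offset":[1.5,-0.5,40],"spin":0},{"claw":0,"offset":[1.5,-0.5,52],"spin":0},{"claw":0,"offset":[1.5,-0.5,58],"spin":0}]'
python3 -m crank '[{"claw":0,"offset":[0,0,1.5],"spin":0},{"claw":0,"offset":[0,0,3],"spin":0},{"claw":0,"offset":[0,0,4.5],"spin":0},{"claw":0,"offset":[0,0,6],"spin":0},{"claw":0,"offset":[0,0,6],"spin":0}]'
python3 -c "
from h import *
s=observe();print(s['tcp_pos'],s['wrist_force'])"
```

```text
time_s: 26.15
tcp_pos: [0.477, -0.0817, 0.0831]
ee_rot: [-0.0, 0.971, 0.241, -0.001]
wrist_force: [-0.5, -0.6, -1.2]
gripper_width: 0.202
grasp_force: 59.9
time_s: 26.78
tcp_pos: [0.4778, -0.0818, 0.0784]
ee_rot: [0.0, 0.971, 0.24, 0.0]
wrist_force: [0.0, -0.0, -0.6]
gripper_width: 0.206
grasp_force: 60.0
[ 0.4777598  -0.08184095  0.07844636] [ 0.03775504 -0.00159915 -0.60197004]
```

```bash
python3 -m crank '[{"claw":0,"offset":[0,0,0.5],"spin":0},{"claw":0,"offset":[0,0,1],"spin":0},{"claw":0,"offset":[0,0,1.5],"spin":0},{"claw":0,"offset":[0,0,2],"spin":0},{"claw":0,"offset":[0,0,2],"spin":0}]'
python3 -c "
from h import *
s=observe();print(s['tcp_pos'],s['wrist_force'],s['ft_torque'])"
```

```text
time_s: 27.4
tcp_pos: [0.478, -0.0818, 0.0781]
ee_rot: [0.001, 0.971, 0.24, 0.0]
wrist_force: [-3.5, 0.6, 16.1]
gripper_width: 0.202
grasp_force: 62.3
[ 0.47796085 -0.08181157  0.07808541] [-3.47243424  0.59445143 16.13729364] [0.02186137 1.15794847 0.02833987]
```

Seated: 16 N up. I'll ease off, open and rise.

```bash
python3 -m crank '[{"claw":0,"offset":[0,0,-1],"spin":0},{"claw":0,"offset":[0,0,-1],"spin":0},{"claw":40,"offset":[0,0,-1],"spin":0},{"claw":100,"offset":[0,0,-1],"spin":0},{"claw":100,"offset":[0,0,-1],"spin":0}]'
python3 -m crank '[{"claw":100,"offset":[0,0,0],"spin":0},{"claw":100,"offset":[0,0,0],"spin":0},{"claw":100,"offset":[0,0,-5],"spin":0},{"claw":100,"offset":[0,0,-20],"spin":0},{"claw":100,"offset":[0,0,-40],"spin":0}]'
python3 -m crank '[{"claw":100,"offset":[0,0,-30],"spin":0},{"claw":100,"offset":[0,0,-60],"spin":0},{"claw":100,"offset":[0,0,-90],"spin":0},{"claw":100,"offset":[0,0,-115],"spin":0},{"claw":100,"offset":[0,0,-115],"spin":0}]'
python3 - <<'E'
from h import *
s=observe();p,d=optics.read_camera('wrist');m=model('wrist',s);cv2.imwrite('pics/w9.png',p)
print(s['tcp_pos'],s['wrist_force'])
V,U=np.mgrid[100:330,230:420];P=np.array([pt(m,d,u,v) for u,v in zip(U.ravel(),V.ravel())])
k=(np.hypot(P[:,0]-.477,P[:,1]+.082)<.03)
for lo,hi in((.118,.132),(.062,.069)):
    q=P[k&(P[:,2]>lo)&(P[:,2]<hi)];print(len(q),np.median(q,0) if len(q) else '')
hsv=cv2.cvtColor(p,cv2.COLOR_BGR2HSV)
kk=((hsv[...,1]>140)&(hsv[...,2]>170)&(hsv[...,0]>18)&(hsv[...,0]<32));kk[:215]=0;kk[265:]=0;kk[:,:295]=0;kk[:,345:]=0
n,l,st,ce=cv2.connectedComponentsWithStats(kk.astype(np.uint8))
for i in range(1,n):
    if st[i,4]>60: print('cap',ce[i],st[i],onz(m,*ce[i],.125))
# tray & bystanders from the top camera
t,td=optics.read_camera('top');t0=cv2.imread('pics/top0.png');cv2.imwrite('pics/top9.png',t)
mt=model('top')
for nme,(x,y) in dict(can=(394,247),tin=(250,286)).items():
    a=t0[y-14:y+14,x-14:x+14];b=t[y-14:y+14,x-14:x+14];print(nme,cv2.phaseCorrelate(cv2.cvtColor(a,6).astype(float),cv2.cvtColor(b,6).astype(float)))
E
```

```text
time_s: 28.02
tcp_pos: [0.4775, -0.0818, 0.0771]
ee_rot: [-0.0, 0.971, 0.24, -0.0]
wrist_force: [0.5, 0.3, 0.0]
gripper_width: 0.812
grasp_force: 0.0
time_s: 28.65
tcp_pos: [0.4776, -0.0817, 0.1184]
ee_rot: [-0.0, 0.971, 0.241, -0.0]
wrist_force: [0.2, -0.2, -0.7]
gripper_width: 0.999
grasp_force: 0.0
time_s: 29.28
tcp_pos: [0.479, -0.0818, 0.2351]
ee_rot: [0.001, 0.971, 0.24, 0.003]
wrist_force: [0.9, -0.1, 0.1]
gripper_width: 1.0
grasp_force: 0.0
[ 0.47895986 -0.08175482  0.23511741] [ 0.94309532 -0.13137399  0.06529535]
634 [ 0.48078086 -0.0792311   0.12476269]
342 [ 0.48670242 -0.07398389  0.06469378]
cap [318.76076555 239.42583732] [311 232  17  16 209] [ 0.4789819  -0.08015393  0.125     ]
can ((-0.41814505241905664, 0.23620771994797352), 0.5032444402905295)
tin ((0.06397877546532449, 0.06083771992594933), 0.9963388999597795)
```

```bash
python3 -c "
from cell import finish_job
print(finish_job())"
```

```text
the job is handed in; nothing more can be done
None
```

The job is handed in: I drew the tray out to the sprung stop, held it there at about 11 N along the rails (12.7 N in all), unhooked it, and hung the hook back upright in its stand. I didn't see the spool after the pull, so I can't confirm it stayed upright.

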